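# Walk the toy track piece to the end of the line

### The job

Walk the loose wooden track piece with the red and green ends across the shelf in two swings, keeping it flat on the shelf all the way. First leave its green end where it stands and swing the red end round onto the red dot; then keep the red end on its dot and swing the green end round onto the green dot, so that the piece lies in line with the fixed track, and let go. Leave the blue ceramic bowl where it stands.

Things in the scene. Friction and masses are not known exactly. Their poses are not given: they have to be found in the camera images.
- track: loose wooden track piece lying flat, one end green, the other red, bare wood with two dark grooves between: 200 long, 40 wide, 18 thick (mm), about 0.09 kg, half-round ends of 20 mm radius. Origin: underside, centre of the green half-round end. z up; its own -y runs along it to the red end. Flat parallel sides to pinch across the 40 mm width run from y = 0 to -160 mm.
- red_end (a point): underside of the track piece, centre of its red half-round end (20 mm in from the red tip), 160 mm from the piece's origin along its -y
- siding: fixed end of the toy line. Origin: centre of the flat painted red dot (56 mm wide) at shelf height, z up. A green dot lies 160 mm along its own +y, a grey painted strip between (paint only, no height); from y = 200 to 330 mm a fixed wooden track (40 wide, up to 36 mm high) goes on in line. At the start the green end stands about 160 mm from the red dot: one swing about it reaches the dot.
- bowl: the blue ceramic bowl, 110 mm across and 50 mm high, standing loose on the shelf; origin at the centre of its foot. To be left where it stands.
Not all that is in view belongs to the job. Leave any pink or purple look-alike of the track alone.

How it is judged (in metres and radians):
On the way:
1. the red end is on the red dot (within 20 mm) while the green end still stands within 30 mm of where it started (horizontal distance between red_end and siding below 0.02 m and distance of track from where it was at the start of the episode below 0.03 m), for 0.2 s.
At the end, for the whole second after the job is handed in: The track piece lies flat and still on the shelf, let go, its red end's centre within 20 mm of the red dot's centre, its green end's centre within 20 mm (along and across the line) of the green dot's centre, and in line with the fixed track to within 10 degrees (horizontal distance between red_end and siding below 0.02 m and x of track in the frame of siding between -0.02 and 0.02 m and y of track in the frame of siding between 0.14 and 0.18 m and angle between the y axis of track and the y axis of siding, either way round below 0.175 rad and angle between track's own z axis and vertical below 0.1 rad and height (world z) of track below 0.01 m and linear speed of track below 0.02 m/s); the robot touches nothing.
It fails at once if the piece is dragged rather than walked: the green end is more than 30 mm from its starting place while the red end is more than 30 mm from the red dot (distance of track from where it was at the start of the episode above 0.03 m and horizontal distance between red_end and siding above 0.03 m).
It fails at once if an end of the piece is lifted more than 30 mm off the shelf (height (world z) of any of track, red_end above 0.03 m).
It fails at once if the bowl is shifted by more than 20 mm (distance of bowl from where it was at the start of the episode above 0.02 m).
It also fails if it takes over 61 s, if anything falls off the work surface, if the arm or the gripper's body presses on something with over 40 N, if the wrist force passes 120 N, or if a joint passes its speed limit or range.

### The arm

A 7-joint arm with a two-finger parallel gripper is mounted at the origin on the work surface. World frame = base frame: x ahead of the robot, y to its left, z up, the work surface at z = 0. Lengths are in m, angles in degrees, forces in N, time in s.
With the tool pointing down it reaches from about 0.425 to 0.875 m from the base axis. Payload 4.7 kg.
Tool frame: the origin (TCP) lies midway between the tips of the shut fingers; the grasp point (between the pads) lies 19 mm behind it; z points along the fingers, y is the direction in which the jaws open and shut (so a half turn about z gives the same grasp; the last joint's range is limited). The gripper opens to 87 mm and grips with 3 to 60 N. Pads are 19 mm wide; open, the fingers measure 117 mm over their backs; the gripper's body (75 mm by 190 mm) begins 51 mm behind the grasp point.
Start: joints at [70.193, 18.392, -4.016, 83.108, 1.295, 78.541, -3.26], TCP at [0.229, -0.608, 0.223] pointing down, gripper open.
Joint ranges: [-163.93, 163.93], [-17.29, 119.83], [-79.2, 71.16], [3.27, 140.29], [-89.18, 269.18], [5.43, 117.66], [-154.24, 154.24]. Speed limits (degrees/s): [147.25, 147.25, 180, 180, 180, 180, 180].

### API

Orientations are given as [roll, pitch, yaw] about the fixed x, y, z axes, in that order (R = Rz(yaw) Ry(pitch) Rx(roll)).
In Python, from cell import env gives the robot as it stands.
- The arm moves only by the tool apply_moves, never from a script. Its argument "targets" is a list of rows, each a list of 2 entries, a list of its own where there are three numbers: the shift along the world's x, y, z in mm, then the turn, a rotation vector about the world's x, y, z in rad. A call has 1 to 8 rows; each row is the pose to reach, as a shift and turn from the pose commanded when the call began; what a row does not reach only later rows make up. A row lasts 1/10 s, in which the tool goes at most 50 mm and 8.59 degrees, less where a joint would pass 70% of its speed; a pose out of reach is approached as far as the arm can. A call with a gripper value outside its range is refused whole. "hand" is the finger opening in mm, from 0 to 87, set as the call begins (left out, the last holds). The fingers move at their own pace and stop on an object; "squeeze" is the grip in N (left out, the last holds). Time passes only in rows, so rows that repeat a pose let the fingers close. It gives the time, the measured TCP pose, the force and the opening at its end, in the units of the state.
- env.get_obs(): the state, without advancing time (a new reading comes with each control period).
- env.read_camera(name): name is "side" or "top" or "wrist"; returns a dict with "image" (384x512x3 uint8, red, green, blue), "camera_matrix" (3x3 intrinsics, pixels), "camera_from_world" (4x4, takes a point from world to camera coordinates); the wrist camera has in their place "mount" (4x4, takes a point from camera to tool coordinates, whose origin is the TCP and whose axes are the flange's). Camera axes: x right, y down, z forward; pixel columns grow to the right and rows downward; lengths in m; the calibration is good to about 2 mm. A picture is of the moment at which its call begins: read the wrist's pose just before it. There is no depth.
- env.sign_off(): hands the job in, once; it reports no verdict.
Trained networks look in a picture, given as the dict that the camera call returned (one of the last four; its "shot" number tells which), for a name from the list of things; names that differ only in an ending like _2 or _b are one class to them, and where a whole thing is asked for, a point or a joint stands for the part that bears it (a point fixed in the world has none). Each returns a list of dicts, best first, with "conf" (0 to 1); they miss things now and then, are a little off and sometimes report something else, mostly with a low value. They report only what shows in the picture. A call takes as long as a camera call. They do not tell look-alikes from the thing itself.
- env.regions_of(picture, target): "region" (384x512 bool, what is visible of it) and "rect" ([left, top, right, bottom] in pixels, round what is visible of it).
The state is a dict: "time_s": time; "qpos": joint angles; "joint_velocities": joint speeds; "effort": joint torques, N m; "tool_pos": TCP position; "tool_rot": TCP orientation; "force": force on the tool from outside, world axes, zero at the start; "wrist_torque": the same for the moment, N m; "grip_width": finger opening in m.
Only numpy, scipy, OpenCV 4.12 (cv2) and the standard library are available. Lean on these libraries where they do the work, as an engineer would, in place of code of your own. Each camera call takes 0.05 s, during which the arm holds its last target. There are 200 camera calls.

## Working session

There is one attempt and no reset: what is moved stays moved. The work goes in short steps, Python scripts to look and compute and a tool call to move; the robot and the scene stay as the last step left them, time stands still between calls to the robot, and variables do not carry over. Pictures are saved under pics/ and viewed, about 8 in all and at most 12, crops included, and the job is handed in when it is done.

Besides the shell and the picture viewer there is one more tool, called after "Request:" in YAML: its name, and indented under it one key for each argument. apply_moves: Moves the arm, as the interface text tells. Its arguments: {"type":"object","properties":{"targets":{"type":"array","items":{"type":"array"}},"hand":{"type":"number"},"squeeze":{"type":"number"}},"required":["targets"]}

```bash
mkdir -p pics; cat > h.py <<'E'
import numpy as np, cv2
from cell import env
def ray(p,u,v,z=0.0):
    K=np.array(p["camera_matrix"]);T=np.array(p["camera_from_world"])
    d=T[:3,:3].T@np.linalg.solve(K,[u,v,1]);c=-T[:3,:3].T@T[:3,3]
    return c+d*(z-c[2])/d[2]
def save(p,n): cv2.imwrite("pics/"+n,p["image"][:,:,::-1])
E
python3 - <<'E'
from h import *
o=env.get_obs();print(o["time_s"],o["tool_pos"],o["tool_rot"])
ims=[]
for c in("top","side"):
    p=env.read_camera(c);ims.append(p["image"])
    for t in("track","siding","bowl"):
        for r in env.regions_of(p,t)[:4]:
            v,u=np.nonzero(r["region"]);
            print(c,t,round(r["conf"],2),r["rect"],ray(p,u.mean(),v.mean()).round(3))
cv2.imwrite("pics/a.png",ims[0][:,:,::-1]);cv2.imwrite("pics/b.png",ims[1][:,:,::-1])
E
```

```text
0.0 [ 0.22861817 -0.60787868  0.2214446 ] [-1.79889196e+02  8.12715898e-03  2.06203403e+01]
top track 0.83 [246.3, 153.5, 310.4, 214.2] [ 0.496 -0.166  0.   ]
top track 0.68 [282.9, 253.1, 361.5, 277.2] [ 0.287 -0.275  0.   ]
top track 0.56 [335.9, 156.2, 408.3, 207.7] [ 0.496 -0.401  0.   ]
top siding 0.84 [113.0, 128.8, 257.9, 148.2] [0.603 0.079 0.   ]
top bowl 0.76 [128.5, 199.7, 171.8, 241.0] [0.391 0.163 0.   ]
side track 0.84 [247.5, 129.8, 303.5, 161.6] [ 0.5   -0.402  0.   ]
side track 0.58 [227.7, 164.3, 273.7, 208.6] [ 0.489 -0.168  0.   ]
side track 0.57 [329.2, 157.0, 353.4, 201.2] [ 0.285 -0.267  0.   ]
side siding 0.94 [81.4, 188.4, 205.9, 311.0] [0.604 0.133 0.   ]
side bowl 0.98 [209.1, 249.7, 281.0, 309.2] [0.404 0.119 0.   ]
```

View pics/a.png

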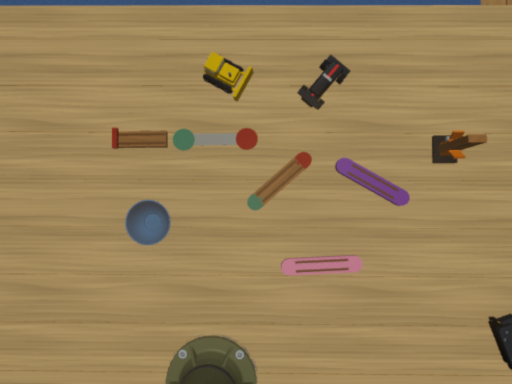

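View pics/b.png

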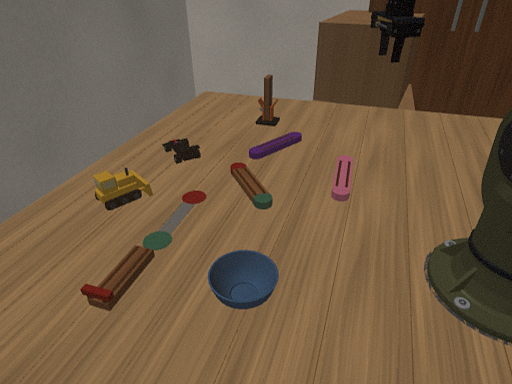

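The top view shows three candidates for the piece: bare wood with a green end (255,202) and a red end (304,160), a purple look-alike (372,181) and a pink one (322,265). By the description it is the bare-wood one. The siding's dots are red (246,139) and green (184,139), and the bowl is at (148,222). Next I check a close crop and measure the colour blobs.

```bash
cat >> h.py <<'E'
def blobs(p,z):
    """red/green blobs -> world at height z"""
    hsv=cv2.cvtColor(p["image"],cv2.COLOR_RGB2HSV);H,S,V=cv2.split(hsv);out=[]
    for n,m in(("red",((H<6)|(H>174))&(S>150)),("green",(H>60)&(H<90)&(S>70)&(V>50))):
        k,l,st,ce=cv2.connectedComponentsWithStats(m.astype(np.uint8))
        for i in range(1,k):
            if st[i,4]>60: out.append((n,st[i].tolist(),ce[i].round(1).tolist(),{zz:ray(p,*ce[i],zz).round(4)[:2].tolist() for zz in z}))
    return out
E
python3 - <<'E'
from h import *
p=env.read_camera("top")
for b in blobs(p,(0,.018)): print(b)
cv2.imwrite("pics/c.png",cv2.resize(p["image"][115:225,100:330,::-1],None,fx=3,fy=3,interpolation=cv2.INTER_CUBIC))
r=[r for r in env.regions_of(p,"track") if r["rect"][0]<260][0]
v,u=np.nonzero(r["region"]);print(cv2.minAreaRect(np.c_[u,v].astype(np.float32)),u.mean(),v.mean(),ray(p,u.mean(),v.mean(),.014))
E
```

```text
('red', [113, 129, 4, 19, 72], [114.5, 137.5], {0: [0.6048, 0.2514], 0.018: [0.6015, 0.2447]})
('red', [236, 129, 20, 20, 309], [246.0, 138.4], {0: [0.6037, -0.083], 0.018: [0.6004, -0.0836]})
('red', [297, 153, 13, 14, 99], [303.7, 158.9], {0: [0.5523, -0.2291], 0.018: [0.5499, -0.227]})
('green', [174, 130, 20, 20, 317], [183.3, 139.2], {0: [0.6011, 0.076], 0.018: [0.5979, 0.0725]})
('green', [249, 196, 12, 13, 104], [254.0, 202.6], {0: [0.4413, -0.1042], 0.018: [0.441, -0.1044]})
((279.0107421875, 180.0788116455078), (16.71697235107422, 79.4828109741211), 48.57633590698242) 279.08663366336634 180.29620462046205 [ 0.49679825 -0.1664039   0.014     ]
```

View pics/c.png

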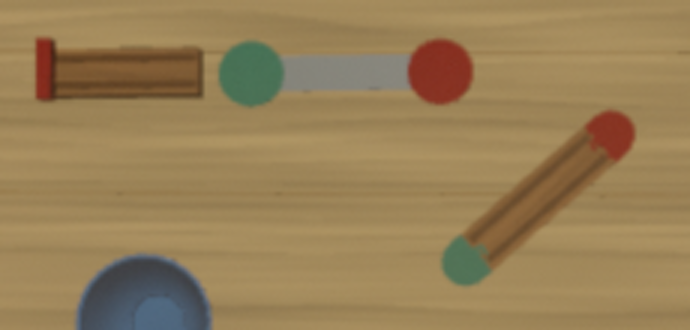

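The crop confirms it: bare wood, green end lower left, red end upper right, and no other piece matches. I grasp at mid-length and swing rigidly about each pivot.

Request:
apply_moves:
  targets:
    - [[20, 34, 0], [0, 0, 0.14]]
    - [[41, 68, 0], [0, 0, 0.28]]
    - [[62, 102, 0], [0, 0, 0.42]]
    - [[82, 136, 0], [0, 0, 0.56]]
    - [[103, 170, 0], [0, 0, 0.7]]
    - [[123, 204, 0], [0, 0, 0.84]]
    - [[144, 238, 0], [0, 0, 0.98]]
    - [[164, 272, 0], [0, 0, 1.12]]
  hand: 87

```text
time_s: 1.3
tool_pos: [0.3936, -0.3349, 0.2229]
tool_rot: [180.0, 0.0, 85.1]
force: [0.7, 0.7, 0.3]
grip_width: 0.087
```

Request:
apply_moves:
  targets:
    - [[18, 28, -10], [0, 0, 0.14]]
    - [[36, 56, -20], [0, 0, 0.28]]
    - [[54, 84, -30], [0, 0, 0.42]]
    - [[72, 112, -40], [0, 0, 0.56]]
    - [[88, 142, -50], [0, 0, 0.7]]
    - [[103, 170, -60], [0, 0, 0.817]]
    - [[103, 170, -60], [0, 0, 0.817]]
    - [[103, 170, -60], [0, 0, 0.817]]

```text
time_s: 2.1
tool_pos: [0.4959, -0.1659, 0.1625]
tool_rot: [-180.0, -0.0, 131.7]
force: [-0.1, -0.1, -0.1]
grip_width: 0.0869
```

```bash
cat >> h.py <<'E'
from scipy.spatial.transform import Rotation as Ro
def wrist():
    o=env.get_obs();p=env.read_camera("wrist")
    T=np.eye(4);T[:3,:3]=Ro.from_euler("xyz",o["tool_rot"],degrees=True).as_matrix();T[:3,3]=o["tool_pos"]
    p["camera_from_world"]=np.linalg.inv(T@np.array(p["mount"]));return o,p
E
python3 - <<'E'
from h import *
o,p=wrist();print(o["time_s"],o["tool_pos"],o["tool_rot"],o["grip_width"]);save(p,"d.png")
for b in blobs(p,(0,.018)): print(b)
E
```

```text
2.1 [ 0.49588939 -0.16593529  0.16252252] [-1.79980022e+02 -4.68827138e-03  1.31650520e+02] 0.08693495260976435
('red', [359, 161, 53, 50, 2113], [385.1, 185.4], {0: [0.6043, -0.0844], 0.018: [0.5955, -0.0857]})
('red', [237, 245, 37, 23, 434], [252.4, 259.2], {0: [0.5574, -0.2408], 0.018: [0.5512, -0.2334]})
('green', [481, 30, 31, 62, 1461], [498.6, 63.2], {0: [0.595, 0.0662], 0.018: [0.5867, 0.0566]})
('green', [234, 73, 44, 39, 1357], [255.7, 92.9], {0: [0.4419, -0.1052], 0.018: [0.4421, -0.1054]})
```

View pics/d.png

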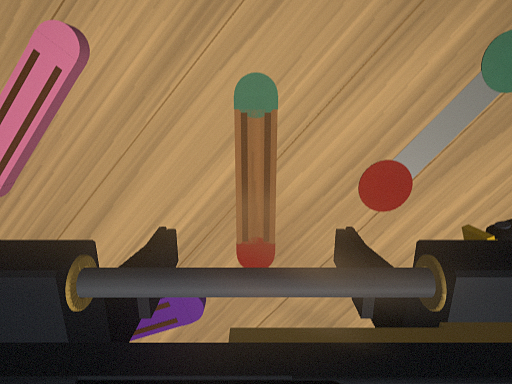

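The wrist view shows the piece aligned with the jaws: green end (256,93), red end (252,259), red dot at (385,185). It agrees with the top view to 2 mm, so I descend and grip.

Request:
apply_moves:
  targets:
    - [[0, 0, -40], [0, 0, 0]]
    - [[0, 0, -80], [0, 0, 0]]
    - [[0, 0, -115], [0, 0, 0]]
    - [[0, 0, -140], [0, 0, 0]]
    - [[0, 0, -156], [0, 0, 0]]
    - [[0, 0, -156], [0, 0, 0]]
    - [[0, 0, -156], [0, 0, 0]]

```text
time_s: 2.85
tool_pos: [0.4959, -0.1677, 0.0071]
tool_rot: [-180.0, 0.0, 131.5]
force: [0.2, -0.1, 0.3]
grip_width: 0.0869
```

Request:
apply_moves:
  targets:
    - [[0, 0, 0], [0, 0, 0]]
    - [[0, 0, 0], [0, 0, 0]]
    - [[0, 0, 0], [0, 0, 0]]
    - [[0, 0, 0], [0, 0, 0]]
    - [[0, 0, 0], [0, 0, 0]]
    - [[0, 0, 0], [0, 0, 0]]
    - [[0, 0, 0], [0, 0, 0]]
    - [[0, 0, 0], [0, 0, 0]]
  hand: 30
  squeeze: 25

```text
time_s: 3.65
tool_pos: [0.4959, -0.1664, 0.0066]
tool_rot: [180.0, 0.0, 131.6]
force: [0.5, -0.4, 0.5]
grip_width: 0.0396
```

```bash
python3 - <<'E'
from h import *
o,p=wrist();print(o["time_s"],o["tool_pos"],o["tool_rot"],o["grip_width"],o["force"])
for b in blobs(p,(0,.018)): print("w",b)
p=env.read_camera("top")
for b in blobs(p,(0,.018)): print("t",b)
c=np.array(o["tool_pos"][:2]);D=np.array([.604,-.0837]);Gd=np.array([.6013,.0763]);
a0=np.radians(o["tool_rot"][2]-180);u=np.array([np.cos(a0),np.sin(a0)])
G=np.array([.4424,-.1059]); s=(c-G)@u; print("offset along",s,"across",(c-G)@[-u[1],u[0]])
a1=np.arctan2(*(D-G)[::-1]);th=a1-a0;print("swing1",th,np.linalg.norm(D-G))
rot=lambda t:np.array([[np.cos(t),-np.sin(t)],[np.sin(t),np.cos(t)]])
for i in range(1,9): print(i,((G+rot(th*i/8)@(c-G)-c)*1000).round(1),round(th*i/8,3))
E
```

```text
3.65 [ 0.49585727 -0.16638409  0.00659042] [1.79994549e+02 1.99414701e-03 1.31600439e+02] 0.03961069296829002 [ 0.54549794 -0.43638816  0.45791124]
w ('red', [445, 211, 67, 57, 2923], [482.4, 240.1], {0: [0.5937, -0.0813], 0.018: [0.5778, -0.0842]})
w ('green', [211, 44, 90, 92, 5934], [255.5, 86.0], {0: [0.4412, -0.1047], 0.018: [0.4416, -0.1051]})
t ('red', [113, 129, 4, 18, 71], [114.5, 137.4], {0: [0.6053, 0.2514], 0.018: [0.6019, 0.2447]})
t ('red', [236, 129, 21, 20, 320], [246.2, 138.5], {0: [0.6034, -0.0835], 0.018: [0.6001, -0.0841]})
t ('green', [174, 130, 20, 20, 317], [183.3, 139.2], {0: [0.6011, 0.076], 0.018: [0.5979, 0.0725]})
t ('green', [248, 195, 13, 15, 124], [254.0, 202.6], {0: [0.4413, -0.1042], 0.018: [0.4409, -0.1043]})
offset along 0.08072156831991693 across -0.0001823452069936178
swing1 0.98125339900954 0.1631177488809847
1 [7. 7.] 0.123
2 [13.1 14.8] 0.245
3 [18.2 23.3] 0.368
4 [22.2 32.3] 0.491
5 [25.1 41.8] 0.613
6 [26.8 51.5] 0.736
7 [27.3 61.4] 0.859
8 [26.5 71.3] 0.981
```

Gripped: width 39.6 mm, green end undisturbed. Swing 1 about the green end, at half speed.

Request:
apply_moves:
  targets:
    - [[3.5, 3.5, 0], [0, 0, 0.061]]
    - [[7, 7, 0], [0, 0, 0.123]]
    - [[10, 11, 0], [0, 0, 0.184]]
    - [[13, 15, 0], [0, 0, 0.245]]
    - [[16, 19, 0], [0, 0, 0.307]]
    - [[18, 23.5, 0], [0, 0, 0.368]]
    - [[20.5, 28, 0], [0, 0, 0.43]]
    - [[22, 32.5, 0], [0, 0, 0.491]]

```text
time_s: 4.55
tool_pos: [0.518, -0.1341, 0.0066]
tool_rot: [-180.0, 0.0, 159.9]
force: [0.2, -0.8, -0.5]
grip_width: 0.0396
```

Request:
apply_moves:
  targets:
    - [[3, 9.5, 0], [0, 0, 0.122]]
    - [[5, 19, 0], [0, 0, 0.245]]
    - [[6, 29, 0], [0, 0, 0.368]]
    - [[7, 39.5, 0], [0, 0, 0.49]]
    - [[7, 39.5, 0], [0, 0, 0.49]]
    - [[7, 39.5, 0], [0, 0, 0.49]]
    - [[7, 39.5, 0], [0, 0, 0.49]]

```text
time_s: 5.25
tool_pos: [0.5249, -0.0948, 0.0066]
tool_rot: [180.0, 0.0, -172.3]
force: [0.2, 1.5, 0.4]
grip_width: 0.0398
```

```bash
python3 - <<'E'
from h import *
o,p=wrist();print(o["time_s"],o["tool_pos"],o["tool_rot"],o["grip_width"],o["force"])
for b in blobs(p,(0,.018)): print("w",b)
q=env.read_camera("top")
for b in blobs(q,(0,.018)): print("t",b)
cv2.imwrite("pics/e.png",np.hstack([p["image"],q["image"][80:280,80:340].repeat(1,0)[:384] if 0 else cv2.resize(q["image"][90:240,100:300],(512,384))])[:,:,::-1][:, :])
im=cv2.imread("pics/e.png");cv2.imwrite("pics/e.png",cv2.resize(im,(800,300)))
c=np.array(o["tool_pos"][:2]);a=np.radians(o["tool_rot"][2]-180);u=np.array([np.cos(a),np.sin(a)])
s=.0807;G=c-s*u;R=c+(.16-s)*u;print("G",G,"R",R)
D=np.array([.604,-.0837]);Gd=np.array([.6013,.0763])
n=(D-Gd)/np.linalg.norm(D-Gd);a2=np.arctan2(n[1],n[0]);th=a2-a;print("swing2",th)
rot=lambda t:np.array([[np.cos(t),-np.sin(t)],[np.sin(t),np.cos(t)]])
for i in range(0,17): print(i,((D+(R-D)*(1-i/16)+rot(th*i/16)@(c-R)-c)*1000).round(1),round(th*i/16,3))
E
```

```text
5.25 [ 0.52486698 -0.09478177  0.00659805] [ 1.79993565e+02  5.43575352e-03 -1.72340864e+02] 0.03980508611936376 [0.17689802 1.47475528 0.35650876]
w ('green', [211, 44, 90, 91, 5979], [255.4, 86.2], {0: [0.443, -0.1067], 0.018: [0.4435, -0.1066]})
t ('red', [113, 129, 4, 18, 70], [114.5, 137.3], {0: [0.6054, 0.2514], 0.018: [0.6021, 0.2447]})
t ('green', [174, 130, 20, 20, 318], [183.3, 139.2], {0: [0.6011, 0.0759], 0.018: [0.5978, 0.0724]})
G [ 0.44488695 -0.10553741] R [ 0.60345951 -0.08421271]
swing2 4.595585238023738
0 [0. 0.] 0.0
1 [  6.2 -21.8] 0.287
2 [ 18.4 -40.9] 0.574
3 [ 35.5 -55.9] 0.862
4 [ 56.2 -65.3] 1.149
5 [ 78.7 -68.6] 1.436
6 [101.2 -65.3] 1.723
7 [121.9 -55.8] 2.011
8 [139.  -40.9] 2.298
9 [151.2 -21.7] 2.585
10 [157.5   0.2] 2.872
11 [157.4  22.9] 3.159
12 [150.8  44.6] 3.447
13 [138.3  63.6] 3.734
14 [121.   78.3] 4.021
15 [100.3  87.5] 4.308
16 [77.8 90.4] 4.596
```

View pics/e.png

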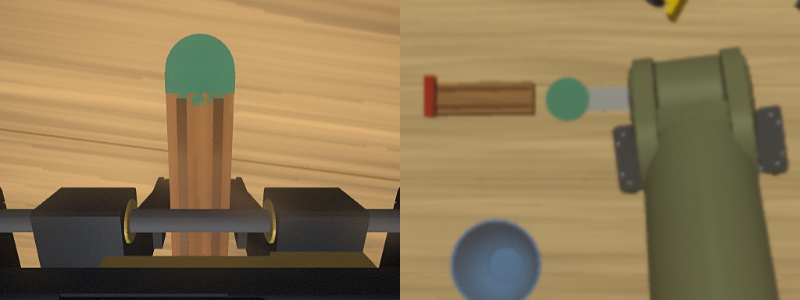

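Swing 1 worked. The piece sits in the jaws with the green end at (200,65) in the left half, still at its start within 3 mm. The pose puts the red end about 1 mm from its dot; the red dot itself is hidden under the arm. The swing 2 angle needs unwrapping to -1.688 rad.

```bash
python3 - <<'E'
import numpy as np
c=np.array([.5249,-.0948]);R=np.array([.6035,-.0842]);D=np.array([.604,-.0837]);th=-1.6876
rot=lambda t:np.array([[np.cos(t),-np.sin(t)],[np.sin(t),np.cos(t)]])
P=[D*i/16+R*(1-i/16)+rot(th*i/16)@(c-R) for i in range(17)]
for i in range(1,17): b=c if i<=8 else P[8]; print(i,((P[i]-b)*1000).round(1),round(th*(i if i<=8 else i-8)/16,3))
E
```

```text
1 [-0.6  8.4] -0.105
2 [-0.4 16.8] -0.211
3 [ 0.7 25.1] -0.316
4 [ 2.7 33.2] -0.422
5 [ 5.5 41.2] -0.527
6 [ 9.1 48.7] -0.633
7 [13.6 55.9] -0.738
8 [18.7 62.5] -0.844
9 [5.8 6.1] -0.105
10 [12.2 11.5] -0.211
11 [19.2 16.2] -0.316
12 [26.6 20.2] -0.422
13 [34.3 23.4] -0.527
14 [42.4 25.8] -0.633
15 [50.7 27.3] -0.738
16 [59.  27.9] -0.844
```

Request:
apply_moves:
  targets:
    - [[-0.5, 8.5, 0], [0, 0, -0.105]]
    - [[-0.5, 17, 0], [0, 0, -0.211]]
    - [[0.5, 25, 0], [0, 0, -0.316]]
    - [[2.5, 33, 0], [0, 0, -0.422]]
    - [[5.5, 41, 0], [0, 0, -0.527]]
    - [[9, 48.5, 0], [0, 0, -0.633]]
    - [[13.5, 56, 0], [0, 0, -0.738]]
    - [[18.5, 62.5, 0], [0, 0, -0.844]]

```text
time_s: 6.15
tool_pos: [0.543, -0.033, 0.0066]
tool_rot: [-179.9, 0.0, 139.1]
force: [-1.2, -1.1, 1.5]
grip_width: 0.0397
```

Request:
apply_moves:
  targets:
    - [[6, 6, 0], [0, 0, -0.105]]
    - [[12, 11.5, 0], [0, 0, -0.211]]
    - [[19, 16, 0], [0, 0, -0.316]]
    - [[26.5, 20, 0], [0, 0, -0.422]]
    - [[34.5, 23.5, 0], [0, 0, -0.527]]
    - [[42.5, 26, 0], [0, 0, -0.633]]
    - [[51, 27.5, 0], [0, 0, -0.738]]
    - [[59, 28, 0], [0, 0, -0.844]]

```text
time_s: 6.95
tool_pos: [0.6021, -0.0044, 0.0066]
tool_rot: [-179.9, 0.0, 90.8]
force: [-1.7, 0.3, 2.8]
grip_width: 0.0398
```

Request:
apply_moves:
  targets:
    - [[0, 0, 0], [0, 0, 0]]
    - [[0, 0, 0], [0, 0, 0]]
    - [[0, 0, 0], [0, 0, 0]]

```text
time_s: 7.25
tool_pos: [0.6023, -0.0044, 0.0066]
tool_rot: [180.0, 0.0, 91.2]
force: [-0.2, -0.1, 0.4]
grip_width: 0.0397
```

```bash
python3 - <<'E'
from h import *
o,p=wrist();print(o["time_s"],o["tool_pos"],o["tool_rot"],o["grip_width"],o["force"])
for b in blobs(p,(0,.018)): print("w",b)
c=np.array(o["tool_pos"][:2]);a=np.radians(o["tool_rot"][2]-180);u=np.array([np.cos(a),np.sin(a)])
print("G",c-.0807*u,"R",c+.0793*u)
E
```

```text
7.25 [ 0.60226926 -0.00437335  0.00661363] [1.79980135e+02 2.45308776e-02 9.11574604e+01] 0.039743902219888744 [-0.1617269  -0.11678966  0.44143591]
w ('green', [201, 31, 112, 106, 9041], [256.6, 82.8], {0: [0.6019, 0.0799], 0.018: [0.6019, 0.0792]})
G [0.60063911 0.07631018] R [ 0.60387113 -0.08365717]
```

Both ends are on target. Now I release, rise straight up and check.

Request:
apply_moves:
  targets:
    - [[0, 0, 0], [0, 0, 0]]
    - [[0, 0, 0], [0, 0, 0]]
    - [[0, 0, 0], [0, 0, 0]]
    - [[0, 0, 0], [0, 0, 0]]
    - [[0, 0, 0], [0, 0, 0]]
    - [[0, 0, 0], [0, 0, 0]]
    - [[0, 0, 0], [0, 0, 0]]
    - [[0, 0, 0], [0, 0, 0]]
  hand: 80

```text
time_s: 8.1
tool_pos: [0.6023, -0.0039, 0.0066]
tool_rot: [180.0, 0.0, 91.1]
force: [0.1, -0.1, -0.2]
grip_width: 0.0803
```

Request:
apply_moves:
  targets:
    - [[0, 0, 15], [0, 0, 0]]
    - [[0, 0, 40], [0, 0, 0]]
    - [[0, 0, 80], [0, 0, 0]]
    - [[0, 0, 120], [0, 0, 0]]
    - [[-20, -40, 150], [0, 0, 0]]
    - [[-40, -85, 180], [0, 0, 0]]
    - [[-60, -130, 200], [0, 0, 0]]
    - [[-80, -175, 200], [0, 0, 0]]

```text
time_s: 8.9
tool_pos: [0.5287, -0.1681, 0.21]
tool_rot: [179.6, 0.1, 91.2]
force: [0.6, -1.3, 0.3]
grip_width: 0.0801
```

Request:
apply_moves:
  targets:
    - [[-20, -45, 0], [0, 0, 0]]
    - [[-40, -90, 0], [0, 0, 0]]
    - [[-40, -90, 0], [0, 0, 0]]
    - [[-40, -90, 0], [0, 0, 0]]

```text
time_s: 9.3
tool_pos: [0.487, -0.2585, 0.2065]
tool_rot: [179.9, 0.0, 90.9]
force: [-0.2, 1.2, -0.4]
grip_width: 0.0802
```

```bash
python3 - <<'E'
from h import *
o=env.get_obs();print(o["time_s"],o["tool_pos"])
p=env.read_camera("top");q=env.read_camera("side")
for b in blobs(p,(0,.018)): print(b)
r=env.regions_of(p,"bowl");print(r[0]["rect"],r[0]["conf"])
cv2.imwrite("pics/f.png",cv2.resize(np.hstack([p["image"],q["image"]])[:,:,::-1],(800,300)))
E
```

```text
9.3 [ 0.4869852  -0.25849137  0.20647823]
('red', [113, 129, 4, 19, 70], [114.4, 137.3], {0: [0.6053, 0.2515], 0.018: [0.602, 0.2448]})
('red', [240, 129, 16, 16, 188], [247.8, 136.6], {0: [0.6084, -0.0877], 0.018: [0.605, -0.0882]})
('green', [174, 130, 14, 20, 205], [180.5, 138.8], {0: [0.6021, 0.0832], 0.018: [0.5988, 0.0796]})
[127.5, 197.7, 174.0, 243.1] 0.81
```

View pics/f.png

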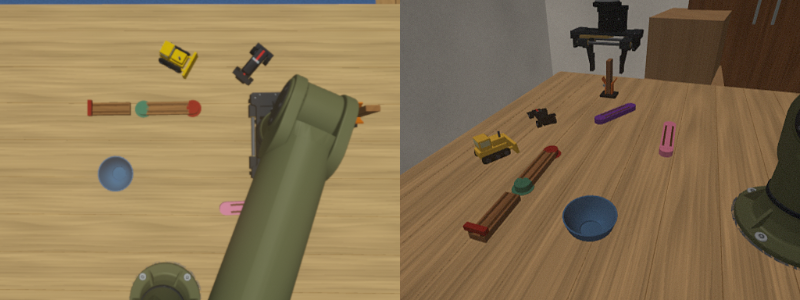

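The piece lies flat on its dots, in line with the fixed track: green end (143,108), red end (193,108) in the left half. The bowl is unmoved and the gripper is clear of everything.

```bash
python3 -c "
from cell import env
print(env.sign_off())"
```

```text
the job is handed in; nothing more can be done
None
```

The track piece was walked across in two swings, and I handed the job in at about 9.4 s. The hand-in gave no verdict, so what follows is from my own checks.

- **How it was done:** I gripped the piece at mid-length and kept it at shelf height throughout. I swung it about 56° round the green end onto the red dot, then about -97° round the red end onto the green dot. Then I released it and moved the arm clear.
- **After swing 1:** the tool pose put the red end about 1 mm from its dot, and the green end about 3 mm from its start. The wrist camera agreed on the green end. The red end was hidden by the arm, so it rests on the pose alone.
- **At the end:** just before letting go, the tool pose put both ends within about 1 mm of their dots and the piece within about 1° of the line.
- **After release:** both pictures show it flat and in line with the fixed track, with the bowl in place. The bowl's detected edges moved by only about 2 pixels.
- **Disagreement:** the last colour measurements from the top camera read about 5–7 mm off the dots' centres. The painted dots blend with the piece's coloured ends in that view. Even at face value this is within the 20 mm tolerance.

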